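# Take the rinsed tiffin apart to dry

### The job

The rinsed steel tiffin has to dry apart on the draining mat. Swing its wire bail right down to either end, take the lid off and set it knob up on the mat, then lift the upper tin out of the lower one and stand it upright on the mat beside the lid, setting both down rather than dropping them. Leave the lower tin standing upright where it is, and do not disturb the glass jar, the drink can or the storage tub.

Things in the scene. Friction and masses are not known exactly. Their poses are not given: they have to be found in the camera images.
- lower_tin: Lower tin of the two-tier oblong steel tiffin, with the wire bail hinged on it: 140 mm long (its x axis), 54 mm wide (y; 58 mm over the rolled rim), 58 mm high, open at the top. Loose, about 0.4 kg with bail, stands on the counter. Origin at the centre of its underside, z up. The tins and lid as found share its yaw; the closed stack is 141 mm high to the top of the lid's knob
- bail (a joint): Swing angle (rad) of the bail about the tin's y axis, through rivets 36 mm above the tin's underside at mid length. 0 = upright, its bar 2 mm above the knob, locking the lid down; + swings the bar to the tin's +x end, - to the -x end, stops at 1.6 either way. Light friction: stays put within 0.35 of upright, past about 0.6 falls to the stop by itself. A nudge under 1 N on the bar moves it
- bail_bar (a point): Centre of the bail's carrying bar, 112 mm from the hinge line (148 mm above the counter when upright). The bar runs along the tin's y axis: black sleeve 10 mm thick, 46 mm long, then 5 mm wire; the two wire arms stand 36 mm to either side of the tin's centre line. A hard shove on it can slide or tip the tiffin
- lid_knob (a point): Round black knob in the middle of the lid: point on its axis, 10 mm below its top, 18 mm above the lid's plate, 29 mm above the lid's underside. Knob 24 mm thick here, 15 mm at its foot. Lid 144 mm long (x), 58 wide (y), 39 high with knob, about 0.14 kg, z up. A plug under it sinks 6 mm into the upper tin, 2 mm play all round: lift straight up; laid down, it rests level on the plug
- upper_mid (a point): Centre of the upper tin, 29 mm above its underside. Size as the lower tin: 140 mm long (x), 54 mm wide (y), 58 mm over the rolled rim, 58 mm high, about 0.2 kg, open at the top, walls 2 mm; z up. Its foot (8 mm high, 4 mm smaller all round) sinks 8 mm into the lower tin, 2 mm play all round: lift straight up. It can be gripped across its width
- mat_top (a point): Centre of the top face of the flat blue-grey ribbed silicone draining mat, fixed on the counter, 220 mm (its x axis) by 300 mm (its y axis), its top 6 mm above the counter
- jar: Small empty clear glass jar, 59 mm across, 83 mm high, loose bystander; origin at the centre of its underside
- can: Drink can, teal and white, 65 mm across, 124 mm high, loose bystander; origin at the centre of its underside
- tub: Small clear storage tub with white lid, 70 x 70 x 104 mm, loose bystander; origin at the centre of its underside

How it is judged:
By the outcome, as a careful person would: the job done as asked, in the order asked, and still so for the second after the job is handed in, with the robot touching nothing.
It also fails if it takes over 72 s, if anything falls off the work surface, if the arm or the gripper's body presses on something with over 40 N, if the wrist force passes 120 N, or if a joint passes its speed limit or range.

### The arm

A 6-joint arm with a two-finger parallel gripper is mounted at the origin on a cart in front of the work surface, level with it; the furniture and walls round the work are solid. World frame = base frame: x ahead of the robot, y to its left, z up, the work surface at z = 0. Lengths are in m, angles in rad, forces in N, time in s.
With the tool pointing down it reaches from about 0.35 to 0.925 m from the base axis. Payload 6.4 kg.
Tool frame: the origin (TCP) lies midway between the tips of the shut fingers; the grasp point (between the pads) lies 19 mm behind it; z points along the fingers, y is the line along which they close (so a half turn about z gives the same grasp; the last joint's range is limited). The gripper opens to 85 mm and grips with 20 to 120 N. Pads are 22 mm wide; open, the fingers measure 114 mm over their backs; the gripper's body (76 mm by 85 mm) begins 54 mm behind the grasp point. The pads swing forward as they close: fully open they stand 13 mm farther back than shut.
Start: joints at [1.01, 0.245, 1.558, -0, 1.339, -0.174], TCP at [0.245, 0.602, 0.231] pointing down, gripper open.
Joint ranges: [-3.13, 3.13], [-1.02, 2.26], [0.13, 2.54], [-0.95, 4.09], [0.21, 2.88], [-2.74, 2.74]. Speed limits (rad/s): [2.57, 2.57, 3.14, 3.14, 3.14, 3.14].

### API

Orientations are given as a unit quaternion [w, x, y, z].
In Python, from cell import ctrl gives the robot as it stands. The module is installed in compiled form; this text tells all that it offers.
- The arm moves only by the tool apply_moves, never from a script. Its argument "plan" is a list of rows, each an object of numbers: "tx", "ty", "tz": the shift along the tool's x, y, z each as a share of 150 mm, from -1 to 1; "ax", "ay", "az": the turn, a rotation vector about the tool's x, y, z each as a share of 360 degrees, from -1 to 1; "hand": the finger opening in mm, from 0 to 85.4. A call has 1 to 20 rows; each row shifts and turns the commanded pose from where the row before left it, along the tool's axes as they then stand; what a row does not reach is not made up. A row lasts 1/12 s, in which the tool goes at most 41.7 mm and 7.16 degrees, less where a joint would pass 70% of its speed; a pose out of reach is approached as far as the arm can. A call with a number of a shift or a turn outside -1 to 1 is refused whole. A call with a gripper value outside its range is refused whole. The fingers move at their own pace and stop on an object; "newtons" is the grip in N (left out, the last holds). Time passes only in rows, so rows that do not move let the fingers close. It gives the time, the measured TCP pose, the force, the opening and the grip force at its end, in the units of the state.
- ctrl.state(): the state, without advancing time (a new reading comes with each control period).
- ctrl.grab_frame(name): name is "scene" or "top" or "wrist"; returns the picture (384x512x3 uint8, red, green, blue); there is no depth.
- ctrl.calibration(name): a dict with "mtx" (3x3 intrinsics, pixels), "rvec" (rotation vector, rad) and "tvec" (3), from world to camera coordinates, as OpenCV has them. Camera axes: x right, y down, z forward; pixel columns grow to the right and rows downward; lengths in m; the calibration is good to about 2 mm. A picture is of the moment at which its call begins: read the wrist's pose just before it. calibration takes no time and is no camera call; for the wrist camera it gives the pose at the moment of the call.
- ctrl.job_done(): hands the job in; it is judged then, once.
The state is a dict: "time": time; "joints": joint angles; "joint_velocities": joint speeds; "joint_efforts": joint torques, N m; "tool_pos": TCP position; "tool_rot": TCP orientation; "wrist_force": force on the tool from outside, world axes, zero at the start; "ft_torque": the same for the moment, N m; "gripper_width": finger opening in m; "grasp_force": force on a finger pad.
Only numpy, scipy, OpenCV 4.12 (cv2) and the standard library are available. Lean on these libraries where they do the work, as an engineer would, in place of code of your own. Each camera call takes 0.05 s, during which the arm holds its last target. There are 200 camera calls.

## Working session

There is one attempt and no reset: what is moved stays moved. The work goes in short steps, Python scripts to look and compute and a tool call to move; the robot and the scene stay as the last step left them, time stands still between calls to the robot, and variables do not carry over. Pictures are saved under pics/ and viewed, at most 12 in all, crops included, and the job is handed in when it is done.

Besides the shell and the picture viewer there is one more tool, called after "Emit:" as name([rows], argument=value, ...), one row to a line, values as JSON. apply_moves: Moves the arm, as the interface text tells. Its arguments: {"type":"object","properties":{"plan":{"type":"array"},"newtons":{"type":"number"}},"required":["plan"]}

```bash
mkdir -p pics
python3 - <<'E'
from cell import ctrl
import cv2,numpy as np
s=ctrl.state();print({k:np.round(v,3).tolist() for k,v in s.items()})
for n in("scene","top"):
    im=ctrl.grab_frame(n);cv2.imwrite(f"pics/{n}0.png",cv2.resize(im[:,:,::-1],(800,600),interpolation=cv2.INTER_CUBIC))
    c=ctrl.calibration(n);R=cv2.Rodrigues(np.array(c["rvec"]))[0];print(n,c["mtx"],(-R.T@np.array(c["tvec"]).ravel()).round(3),R.round(2))
E
```

```text
{'time': 0.0, 'joints': [1.01, 0.246, 1.559, -0.0, 1.339, -0.174], 'joint_velocities': [-0.001, -0.0, 0.001, 0.0, -0.0, 0.001], 'joint_efforts': [-0.001, -42.95, -32.613, -0.0, 0.005, -0.0], 'tool_pos': [0.245, 0.601, 0.23], 'tool_rot': [-0.0, 0.192, 0.981, -0.001], 'wrist_force': [-0.537, 0.608, 0.051], 'ft_torque': [-0.068, -0.035, -0.015], 'grasp_force': 0.0, 'gripper_width': 0.085}
scene [[397.76484239   0.         258.06205689]
 [  0.         397.76484239 195.45572473]
 [  0.           0.           1.        ]] [-0.134 -0.897  0.975] [[ 0.79 -0.61  0.01]
 [-0.37 -0.48 -0.8 ]
 [ 0.49  0.63 -0.61]]
top [[347.14498835   0.         260.37151315]
 [  0.         347.14498835 187.5803713 ]
 [  0.           0.           1.        ]] [ 0.007 -0.147  1.369] [[ 0.18 -0.98 -0.01]
 [-0.9  -0.16 -0.41]
 [ 0.4   0.08 -0.91]]
```

View pics/scene0.png

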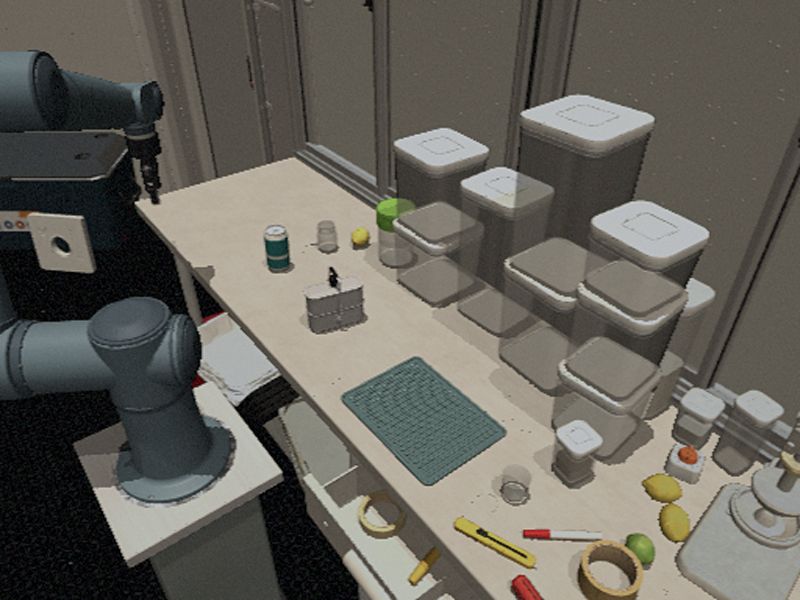

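View pics/top0.png

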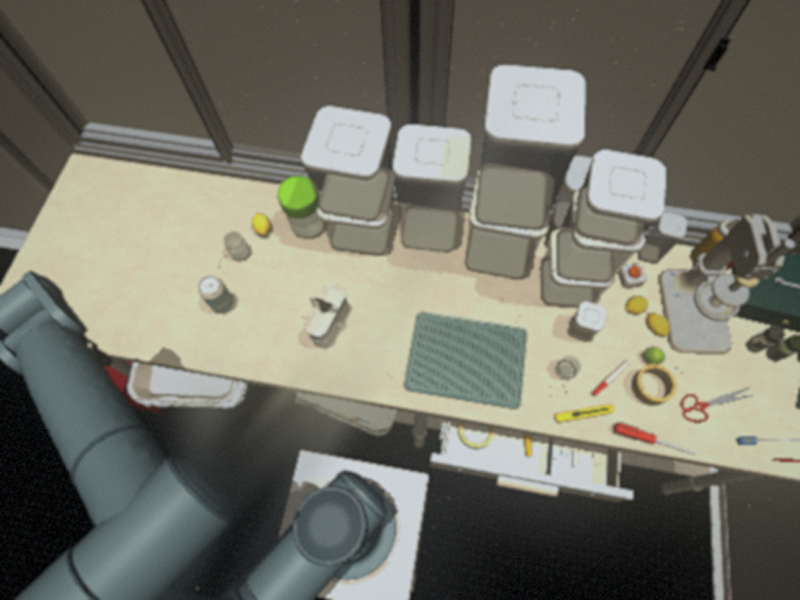

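The scene shows the tiffin near (335,305) with its bail up at (333,275). The mat corners are near (415,358), (504,430), (430,484) and (343,398), and the can is at (277,247). In the top view the tiffin is at (327,312) and the mat centre at (467,360). Next are enlarged crops of both.

```bash
cat > h.py <<'E'
from cell import ctrl
import cv2,numpy as np
from scipy.spatial.transform import Rotation as Ro
def cam(n):
    c=ctrl.calibration(n);return np.array(c["mtx"]),np.array(c["rvec"],float),np.array(c["tvec"],float).ravel()
def ray(n,p,z,c=None):
    K,r,t=c or cam(n);R=cv2.Rodrigues(r)[0];d=R.T@np.linalg.inv(K)@[p[0],p[1],1];o=-R.T@t
    return o+d*(z-o[2])/d[2]
def proj(n,P,c=None):
    K,r,t=c or cam(n);return cv2.projectPoints(np.array(P,float).reshape(-1,3),r,t,K,None)[0].reshape(-1,2)
E
python3 - <<'E'
from h import *
a=cv2.imread("pics/scene0.png")
for n,x,y,w,h in(("scene",185,160,60,60),("top",180,170,60,60)):
    im=ctrl.grab_frame(n)[y:y+h,x:x+w,::-1]
    (cv2.imwrite)(f"pics/{n}c.png",im)
i=[cv2.resize(cv2.imread(f"pics/{n}c.png"),(400,400),interpolation=cv2.INTER_CUBIC) for n in("scene","top")]
cv2.imwrite("pics/c1.png",np.hstack(i))
s=.64
for p in((415,358),(504,430),(430,484),(343,398)):print("mat s",ray("scene",np.array(p)*s,.006).round(3))
for p in((419,313),(527,327),(519,407),(405,388)):print("mat t",ray("top",np.array(p)*s,.006).round(3))
for p in((588,333),(568,376),(212,305)):print("by t",ray("top",np.array(p)*s,.0).round(3))
E
```

```text
mat s [ 0.548 -0.07   0.006]
mat s [ 0.556 -0.351  0.006]
mat s [ 0.352 -0.36   0.006]
mat s [ 0.345 -0.076  0.006]
mat t [ 0.555 -0.066  0.006]
mat t [ 0.566 -0.357  0.006]
mat t [ 0.348 -0.356  0.006]
mat t [ 0.345 -0.066  0.006]
by t [ 0.58  -0.519  0.   ]
by t [ 0.452 -0.474  0.   ]
by t [0.48  0.499 0.   ]
```

View pics/c1.png

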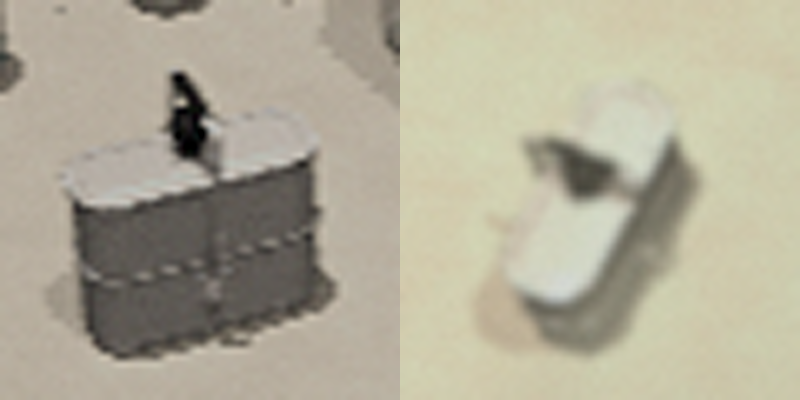

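The crops show the lid plate spanning x 62–320 in the scene crop (centre about (191,160)). In the top crop its centre is about (192,192), with ends at (225,80) and (160,305). The black bail bar is upright above the knob.

Run:
```python
from h import *
k=60/400
S=lambda x,y:(185+x*k,160+y*k)
T=lambda x,y:(180+x*k,170+y*k)
for p in((191,160),(62,178),(320,138)):print("s",ray("scene",S(*p),.113).round(3))
for p in((192,192),(228,80),(155,305)):print("t",ray("top",T(*p),.113).round(3))
# fit template: lid plate outline (stadium-ish rounded rect) 144x58 to bright mask in top image
best=None
from itertools import product
def outl(x,y,a,z=.113,L=.144,W=.058):
    r=W*.45;t=np.linspace(0,np.pi/2,8);P=[]
    for q,(sx,sy) in enumerate(((1,1),(-1,1),(-1,-1),(1,-1))):
        th=t+q*np.pi/2;P+= [[sx*(L/2-r)+r*np.cos(u),sy*(W/2-r)+r*np.sin(u)] for u in th]
    P=np.array(P);c,s=np.cos(a),np.sin(a)
    return np.c_[x+c*P[:,0]-s*P[:,1],y+s*P[:,0]+c*P[:,1],np.full(len(P),z)]
ims={n:ctrl.grab_frame(n) for n in("scene","top")};C={n:cam(n) for n in ims}
G={n:cv2.GaussianBlur(cv2.cvtColor(i,cv2.COLOR_RGB2LAB),(3,3),0).astype(float) for n,i in ims.items()}
def score(v):
    tot=0
    for n in G:
        g=[]
        for e in(-.004,.004):
            p=proj(n,outl(*v,L=.144+2*e,W=.058+2*e),C[n]).astype(np.float32)
            g.append(np.stack([cv2.remap(G[n][:,:,ch].astype(np.float32),p[:,:1].copy(),p[:,1:].copy(),1)[:,0] for ch in range(3)],1))
        tot+=np.linalg.norm(g[0]-g[1],axis=1).clip(0,40).mean()
    return tot
x0,y0=ray("top",T(192,192),.113)[:2]
r=max((score((x0+dx,y0+dy,a)),x0+dx,y0+dy,a) for dx,dy,a in product(np.arange(-.014,.015,.002),np.arange(-.014,.015,.002),np.radians(np.arange(0,180,3))))
print(r,np.degrees(r[3]))
for n,p0 in(("scene",(185,160)),("top",(180,170))):
    i=cv2.resize(ims[n][p0[1]:p0[1]+60,p0[0]:p0[0]+60,::-1],(400,400),interpolation=cv2.INTER_CUBIC)
    q=((proj(n,outl(*r[1:]),C[n])-p0+.5)/k).astype(np.int32);cv2.polylines(i,[q],True,(0,0,255),1)
    kx=((proj(n,[[r[1],r[2],z] for z in(.113,.141,.148)],C[n])-p0+.5)/k).astype(int)
    for u in kx:cv2.circle(i,tuple(map(int,u)),3,(0,255,0),-1)
    ims[n]=i
cv2.imwrite("pics/fit.png",np.hstack([ims["scene"],ims["top"]]))
```

```text
s [0.475 0.151 0.113]
s [0.409 0.179 0.113]
s [0.544 0.124 0.113]
t [0.477 0.158 0.113]
t [0.552 0.154 0.113]
t [0.405 0.162 0.113]
(np.float32(31.620926), np.float64(0.47910086655989076), np.float64(0.15397427857344154), np.float64(2.827433388230814)) 162.0
```

View pics/fit.png

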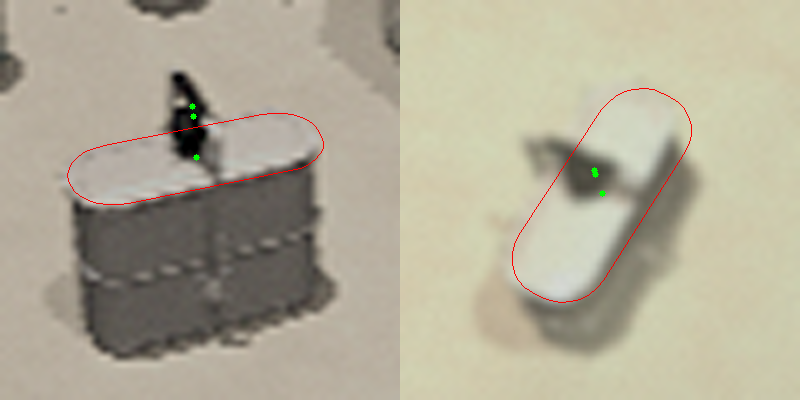

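Emit:
apply_moves([
  {"tx": -0.17,"ty": -0.145},
  {"tx": -0.17,"ty": -0.145},
  {"tx": -0.17,"ty": -0.145},
  {"tx": -0.17,"ty": -0.145},
  {"tx": -0.17,"ty": -0.145},
  {"tx": -0.17,"ty": -0.145},
  {"tx": -0.17,"ty": -0.145},
  {"tx": -0.17,"ty": -0.145},
  {"tx": -0.17,"ty": -0.145},
  {"tx": -0.17,"ty": -0.145},
  {"tx": -0.17,"ty": -0.145},
  {"tx": -0.17,"ty": -0.145},
  {"tx": -0.17,"ty": -0.145},
  {"tx": -0.17,"ty": -0.145},
  {"tx": -0.17,"ty": -0.145},
  {"az": 0.0183},
  {"az": 0.0183},
  {"az": 0.0183},
  {"az": 0.0183},
  {"az": 0.0183},
])

```text
validation failed for argument at $.pl...
```

Emit:
apply_moves([
  {"az": 0.0183,"hand": 40},
  {"az": 0.0183},
  {"az": 0.0183},
  {"az": 0.0183},
  {"az": 0.0183},
  {"az": 0.0183},
  {"az": 0.0183},
  {"az": 0.0183},
  {},
  {},
])

```text
validation failed for argument at $.pl...
```

Run:
```python
from h import *
s=ctrl.state();print(s["tool_pos"],s["gripper_width"]);R=Ro.from_quat(np.array(s["tool_rot"])[[1,2,3,0]]).as_matrix();print(R.round(3),np.round(s["joints"],2))
C=cam("wrist");im=ctrl.grab_frame("wrist");cv2.imwrite("pics/w1raw.png",im[:,:,::-1].copy())
o=im[:,:,::-1].copy();print((-cv2.Rodrigues(C[1])[0].T@C[2]).round(3))
for z in(.113,.148):
  for u in proj("wrist",[[.477+a*np.cos(-.314)-b*np.sin(-.314),.154+a*np.sin(-.314)+b*np.cos(-.314),z] for a,b in((0,0),(.072,0),(-.072,0),(0,.023),(0,-.023))],C):cv2.circle(o,tuple(map(int,u)),2,(0,0,255) if z<.12 else (0,255,0),-1)
cv2.imwrite("pics/w1.png",cv2.resize(o,(800,600),interpolation=cv2.INTER_CUBIC))
```

```text
[0.24507737 0.60182772 0.23092089] 0.08540181378638446
[[-0.926  0.377 -0.   ]
 [ 0.377  0.926 -0.001]
 [ 0.    -0.001 -1.   ]] [ 1.01  0.25  1.56 -0.    1.34 -0.17]
[0.18  0.628 0.373]
```

View pics/w1.png

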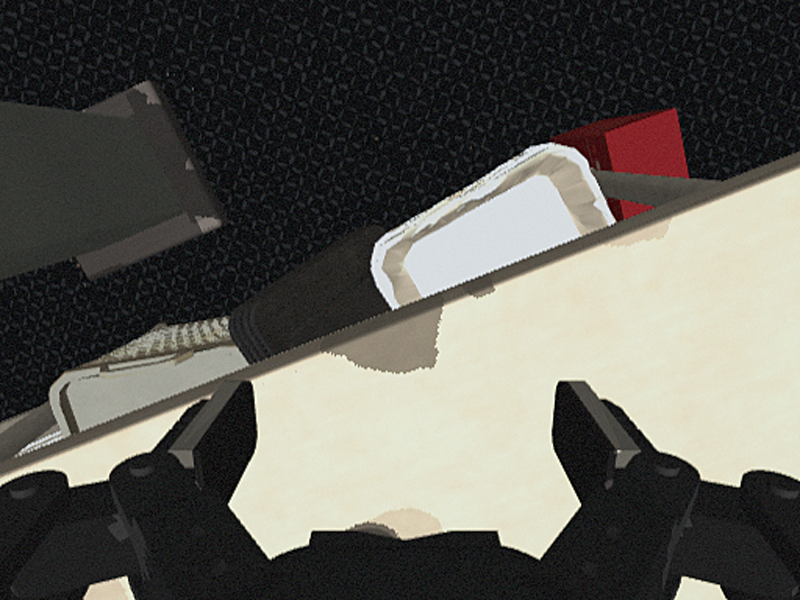

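The wrist view shows only the counter edge, because the move calls were refused. The rows may need every key, so I'll test one complete row.

Emit:
apply_moves([
  {"tx": -0.17,"ty": -0.145,"tz": 0,"ax": 0,"ay": 0,"az": 0,"hand": 85},
])

```text
time: 0.43
tool_pos: [0.2589, 0.5746, 0.2311]
tool_rot: [-0.0, 0.19, 0.982, 0.001]
wrist_force: [0.6, -0.2, -0.1]
gripper_width: 0.085
grasp_force: 0.0
```

Emit:
apply_moves([
  {"tx": -0.17,"ty": -0.145,"tz": 0,"ax": 0,"ay": 0,"az": 0,"hand": 85},
  {"tx": -0.17,"ty": -0.145,"tz": 0,"ax": 0,"ay": 0,"az": 0,"hand": 85},
  {"tx": -0.17,"ty": -0.145,"tz": 0,"ax": 0,"ay": 0,"az": 0,"hand": 85},
  {"tx": -0.17,"ty": -0.145,"tz": 0,"ax": 0,"ay": 0,"az": 0,"hand": 85},
  {"tx": -0.17,"ty": -0.145,"tz": 0,"ax": 0,"ay": 0,"az": 0,"hand": 85},
  {"tx": -0.17,"ty": -0.145,"tz": 0,"ax": 0,"ay": 0,"az": 0,"hand": 85},
  {"tx": -0.17,"ty": -0.145,"tz": 0,"ax": 0,"ay": 0,"az": 0,"hand": 85},
  {"tx": -0.17,"ty": -0.145,"tz": 0,"ax": 0,"ay": 0,"az": 0,"hand": 85},
  {"tx": -0.17,"ty": -0.145,"tz": 0,"ax": 0,"ay": 0,"az": 0,"hand": 85},
  {"tx": -0.17,"ty": -0.145,"tz": 0,"ax": 0,"ay": 0,"az": 0,"hand": 85},
  {"tx": -0.17,"ty": -0.145,"tz": 0,"ax": 0,"ay": 0,"az": 0,"hand": 85},
  {"tx": -0.17,"ty": -0.145,"tz": 0,"ax": 0,"ay": 0,"az": 0,"hand": 85},
  {"tx": -0.17,"ty": -0.145,"tz": 0,"ax": 0,"ay": 0,"az": 0,"hand": 85},
  {"tx": -0.17,"ty": -0.145,"tz": 0,"ax": 0,"ay": 0,"az": 0,"hand": 85},
  {"tx": 0,"ty": 0,"tz": 0,"ax": 0,"ay": 0,"az": 0.0183,"hand": 40},
  {"tx": 0,"ty": 0,"tz": 0,"ax": 0,"ay": 0,"az": 0.0183,"hand": 40},
  {"tx": 0,"ty": 0,"tz": 0,"ax": 0,"ay": 0,"az": 0.0183,"hand": 40},
  {"tx": 0,"ty": 0,"tz": 0,"ax": 0,"ay": 0,"az": 0.0183,"hand": 40},
  {"tx": 0,"ty": 0,"tz": 0,"ax": 0,"ay": 0,"az": 0.0183,"hand": 40},
])

```text
time: 2.02
tool_pos: [0.4764, 0.1554, 0.2314]
tool_rot: [0.0, 0.465, 0.885, 0.0]
wrist_force: [0.5, 0.2, 0.2]
gripper_width: 0.0402
grasp_force: 0.0
```

Emit:
apply_moves([
  {"tx": 0,"ty": 0,"tz": 0,"ax": 0,"ay": 0,"az": 0.0183,"hand": 40},
  {"tx": 0,"ty": 0,"tz": 0,"ax": 0,"ay": 0,"az": 0.0183,"hand": 40},
  {"tx": 0,"ty": 0,"tz": 0,"ax": 0,"ay": 0,"az": 0.0183,"hand": 40},
  {"tx": 0,"ty": 0,"tz": 0,"ax": 0,"ay": 0,"az": 0.0183,"hand": 40},
  {"tx": 0,"ty": 0,"tz": 0,"ax": 0,"ay": 0,"az": 0.0183,"hand": 40},
  {"tx": 0,"ty": 0,"tz": 0,"ax": 0,"ay": 0,"az": 0.0183,"hand": 40},
  {"tx": 0,"ty": 0,"tz": 0,"ax": 0,"ay": 0,"az": 0.0183,"hand": 40},
  {"tx": 0,"ty": 0,"tz": 0,"ax": 0,"ay": 0,"az": 0.0183,"hand": 40},
  {"tx": 0,"ty": 0,"tz": 0,"ax": 0,"ay": 0,"az": 0,"hand": 40},
  {"tx": 0,"ty": 0,"tz": 0,"ax": 0,"ay": 0,"az": 0,"hand": 40},
])

```text
time: 2.85
tool_pos: [0.4764, 0.1556, 0.2314]
tool_rot: [0.0, 0.807, 0.59, 0.0]
wrist_force: [0.5, 0.7, -0.3]
gripper_width: 0.0403
grasp_force: 0.0
```

Run:
```python
from h import *
s=ctrl.state();print(s["tool_pos"],s["gripper_width"]);R=Ro.from_quat(np.array(s["tool_rot"])[[1,2,3,0]]).as_matrix();print(R.round(3),np.round(s["joints"],2))
C=cam("wrist");im=ctrl.grab_frame("wrist");cv2.imwrite("pics/w1raw.png",im[:,:,::-1].copy())
np.savez("w1.npz",K=C[0],r=C[1],t=C[2])
o=im[:,:,::-1].copy();print((-cv2.Rodrigues(C[1])[0].T@C[2]).round(3))
for z in(.113,.148):
  for u in proj("wrist",[[.477+a*np.cos(-.314)-b*np.sin(-.314),.154+a*np.sin(-.314)+b*np.cos(-.314),z] for a,b in((0,0),(.072,0),(-.072,0),(0,.023),(0,-.023))],C):cv2.circle(o,tuple(map(int,u)),2,(0,0,255) if z<.12 else (0,255,0),-1)
cv2.imwrite("pics/w2.png",cv2.resize(o,(800,600),interpolation=cv2.INTER_CUBIC))
```

```text
[0.47636633 0.15555406 0.23136917] 0.04028557232692419
[[ 0.303  0.953  0.   ]
 [ 0.953 -0.303 -0.   ]
 [ 0.     0.    -1.   ]] [ 0.09 -0.11  1.93 -0.    1.32  0.4 ]
[0.497 0.222 0.374]
```

View pics/w2.png

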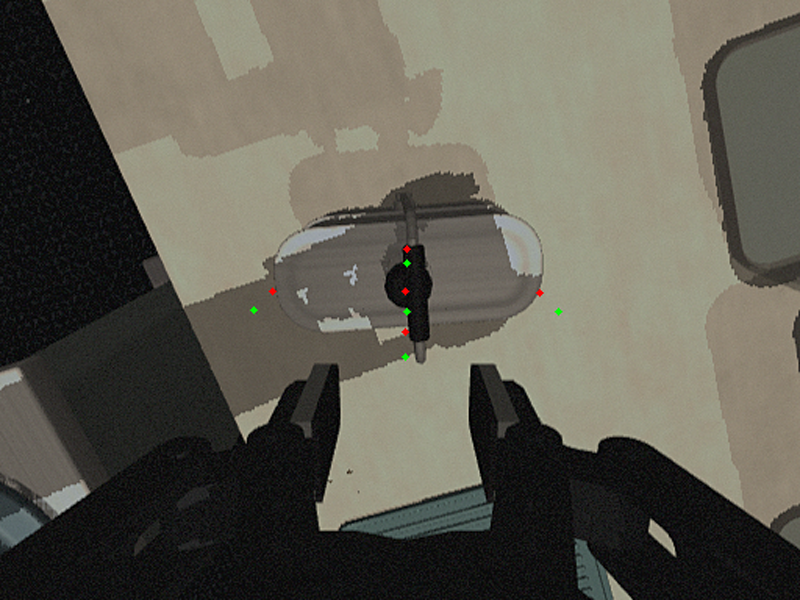

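The wrist view is clear. The lid plate's extremes are at (275,272) and (543,266), with its top edge at y≈207 and bottom edge at y≈330. The knob top is centred at (408,284), and the black sleeve runs from (413,247) to (420,340).

Run:
```python
from h import *
d=np.load("w1.npz");C=(d["K"],d["r"],d["t"]);f=lambda p,z:ray("wrist",np.array(p)*.64,z,C)
l,r=f((275,272),.111),f((543,266),.111);print("ends",l.round(4),r.round(4),((l+r)/2).round(4),np.linalg.norm(r-l),np.degrees(np.arctan2(*(r-l)[[1,0]])))
a,b=f((405,207),.111),f((413,330),.111);print("sides",a.round(4),b.round(4),((a+b)/2).round(4),np.linalg.norm(a-b))
print("knob",f((408,284),.139).round(4))
a,b=f((413,247),.148),f((420,340),.148);print("bar",a.round(4),b.round(4),((a+b)/2).round(4),np.linalg.norm(a-b),np.degrees(np.arctan2(*(a-b)[[1,0]])))
```

```text
ends [0.4132 0.1852 0.111 ] [0.5508 0.1449 0.111 ] [0.482  0.1651 0.111 ] 0.1433890344784719 -16.30902321888986
sides [0.49   0.1969 0.111 ] [0.4739 0.1314 0.111 ] [0.482  0.1641 0.111 ] 0.06753192656645957
knob [0.4811 0.1642 0.139 ]
bar [0.4891 0.1823 0.148 ] [0.4789 0.1383 0.148 ] [0.484  0.1603 0.148 ] 0.04515616233381921 76.92461332909471
```

The tin's centre is about (0.481, 0.162) with yaw about -15°, and the lid length checks out at 143 mm. The bar's centre is (0.484, 0.160). I'll straddle the bar with the fingers fully open, so the tips sit 13 mm behind the TCP, and push with the trailing finger towards +x.

Emit:
apply_moves([
  {"tx": 0.045,"ty": 0.133,"tz": 0,"ax": 0,"ay": 0,"az": 0,"hand": 85.4},
  {"tx": 0,"ty": 0,"tz": 0,"ax": 0,"ay": 0,"az": 0,"hand": 85.4},
  {"tx": 0,"ty": 0,"tz": 0,"ax": 0,"ay": 0,"az": 0,"hand": 85.4},
  {"tx": 0,"ty": 0,"tz": 0.135,"ax": 0,"ay": 0,"az": 0,"hand": 85.4},
  {"tx": 0,"ty": 0,"tz": 0.135,"ax": 0,"ay": 0,"az": 0,"hand": 85.4},
  {"tx": 0,"ty": 0,"tz": 0.135,"ax": 0,"ay": 0,"az": 0,"hand": 85.4},
  {"tx": 0,"ty": 0,"tz": 0.135,"ax": 0,"ay": 0,"az": 0,"hand": 85.4},
  {"tx": 0,"ty": 0,"tz": 0.135,"ax": 0,"ay": 0,"az": 0,"hand": 85.4},
  {"tx": 0,"ty": 0,"tz": 0,"ax": 0,"ay": 0,"az": 0,"hand": 85.4},
])

```text
time: 3.65
tool_pos: [0.4938, 0.1556, 0.1258]
tool_rot: [-0.002, 0.808, 0.59, -0.004]
wrist_force: [-1.4, -0.8, -0.8]
gripper_width: 0.0851
grasp_force: 0.0
```

Emit:
apply_moves([
  {"tx": 0,"ty": 0.033,"tz": 0,"ax": 0,"ay": 0,"az": 0,"hand": 85.4},
  {"tx": 0,"ty": 0.033,"tz": 0,"ax": 0,"ay": 0,"az": 0,"hand": 85.4},
  {"tx": 0,"ty": 0.033,"tz": 0,"ax": 0,"ay": 0,"az": 0,"hand": 85.4},
  {"tx": 0,"ty": 0.033,"tz": 0,"ax": 0,"ay": 0,"az": 0,"hand": 85.4},
  {"tx": 0,"ty": 0.033,"tz": 0,"ax": 0,"ay": 0,"az": 0,"hand": 85.4},
  {"tx": 0,"ty": 0.033,"tz": 0,"ax": 0,"ay": 0,"az": 0,"hand": 85.4},
  {"tx": 0,"ty": 0.033,"tz": 0,"ax": 0,"ay": 0,"az": 0,"hand": 85.4},
])

```text
time: 4.23
tool_pos: [0.5312, 0.1451, 0.1304]
tool_rot: [0.0, 0.808, 0.589, 0.0]
wrist_force: [0.1, 0.5, 0.6]
gripper_width: 0.0852
grasp_force: 0.1
```

Emit:
apply_moves([
  {"tx": 0,"ty": 0.033,"tz": 0,"ax": 0,"ay": 0,"az": 0,"hand": 85.4},
  {"tx": 0,"ty": 0.033,"tz": 0,"ax": 0,"ay": 0,"az": 0,"hand": 85.4},
  {"tx": 0,"ty": 0.033,"tz": 0,"ax": 0,"ay": 0,"az": 0,"hand": 85.4},
  {"tx": 0,"ty": 0.033,"tz": 0,"ax": 0,"ay": 0,"az": 0,"hand": 85.4},
  {"tx": 0,"ty": 0.033,"tz": 0.045,"ax": 0,"ay": 0,"az": 0,"hand": 85.4},
  {"tx": 0,"ty": 0.033,"tz": 0.045,"ax": 0,"ay": 0,"az": 0,"hand": 85.4},
  {"tx": 0,"ty": 0.033,"tz": 0.045,"ax": 0,"ay": 0,"az": 0,"hand": 85.4},
  {"tx": 0,"ty": 0.033,"tz": 0,"ax": 0,"ay": 0,"az": 0,"hand": 85.4},
  {"tx": 0,"ty": 0.033,"tz": 0,"ax": 0,"ay": 0,"az": 0,"hand": 85.4},
  {"tx": 0,"ty": 0.033,"tz": 0,"ax": 0,"ay": 0,"az": 0,"hand": 85.4},
  {"tx": 0,"ty": 0.033,"tz": 0,"ax": 0,"ay": 0,"az": 0,"hand": 85.4},
  {"tx": 0,"ty": 0.033,"tz": 0,"ax": 0,"ay": 0,"az": 0,"hand": 85.4},
  {"tx": 0,"ty": 0.033,"tz": 0,"ax": 0,"ay": 0,"az": 0,"hand": 85.4},
])

```text
time: 5.32
tool_pos: [0.5924, 0.1255, 0.1101]
tool_rot: [0.0, 0.808, 0.589, 0.0]
wrist_force: [1.1, 0.2, -0.1]
gripper_width: 0.0856
grasp_force: 0.0
```

Emit:
apply_moves([
  {"tx": 0,"ty": 0,"tz": -0.2,"ax": 0,"ay": 0,"az": 0,"hand": 85.4},
  {"tx": 0,"ty": 0,"tz": -0.2,"ax": 0,"ay": 0,"az": 0,"hand": 85.4},
  {"tx": 0,"ty": 0,"tz": -0.2,"ax": 0,"ay": 0,"az": 0,"hand": 85.4},
  {"tx": 0,"ty": 0,"tz": -0.2,"ax": 0,"ay": 0,"az": 0,"hand": 85.4},
  {"tx": 0,"ty": -0.195,"tz": 0,"ax": 0,"ay": 0,"az": 0,"hand": 75},
  {"tx": 0,"ty": -0.195,"tz": 0,"ax": 0,"ay": 0,"az": 0,"hand": 60},
  {"tx": 0,"ty": -0.195,"tz": 0,"ax": 0,"ay": 0,"az": 0,"hand": 60},
  {"tx": 0,"ty": -0.195,"tz": 0,"ax": 0,"ay": 0,"az": 0,"hand": 60},
  {"tx": 0,"ty": 0,"tz": 0,"ax": 0,"ay": 0,"az": -0.0184,"hand": 60},
  {"tx": 0,"ty": 0,"tz": 0,"ax": 0,"ay": 0,"az": -0.0184,"hand": 60},
  {"tx": 0,"ty": 0,"tz": 0,"ax": 0,"ay": 0,"az": -0.0184,"hand": 60},
  {"tx": 0,"ty": 0,"tz": 0,"ax": 0,"ay": 0,"az": -0.0184,"hand": 60},
  {"tx": 0,"ty": 0,"tz": 0,"ax": 0,"ay": 0,"az": -0.0184,"hand": 60},
  {"tx": 0,"ty": 0,"tz": 0,"ax": 0,"ay": 0,"az": -0.0184,"hand": 60},
  {"tx": 0,"ty": 0,"tz": 0,"ax": 0,"ay": 0,"az": -0.0184,"hand": 60},
  {"tx": 0,"ty": 0,"tz": 0,"ax": 0,"ay": 0,"az": -0.0184,"hand": 60},
  {"tx": 0,"ty": 0,"tz": 0,"ax": 0,"ay": 0,"az": -0.0184,"hand": 60},
  {"tx": 0,"ty": 0,"tz": 0,"ax": 0,"ay": 0,"az": -0.0184,"hand": 60},
  {"tx": 0,"ty": 0,"tz": 0,"ax": 0,"ay": 0,"az": -0.0184,"hand": 60},
])

```text
time: 6.9
tool_pos: [0.4806, 0.1613, 0.2301]
tool_rot: [0.0, 0.297, 0.955, 0.0]
wrist_force: [0.1, 0.9, 0.8]
gripper_width: 0.06
grasp_force: 0.0
```

Emit:
apply_moves([
  {"tx": 0,"ty": 0,"tz": 0,"ax": 0,"ay": 0,"az": -0.0184,"hand": 60},
  {"tx": 0,"ty": 0,"tz": 0,"ax": 0,"ay": 0,"az": -0.0184,"hand": 60},
  {"tx": 0,"ty": 0,"tz": 0,"ax": 0,"ay": 0,"az": -0.0184,"hand": 60},
  {"tx": 0,"ty": 0,"tz": 0,"ax": 0,"ay": 0,"az": 0,"hand": 60},
  {"tx": 0,"ty": 0,"tz": 0,"ax": 0,"ay": 0,"az": 0,"hand": 60},
])

```text
time: 7.32
tool_pos: [0.4805, 0.1614, 0.23]
tool_rot: [0.0, 0.133, 0.991, 0.0]
wrist_force: [-1.0, 0.6, -0.5]
gripper_width: 0.0598
grasp_force: 0.0
```

Run:
```python
from h import *
s=ctrl.state();print(s["tool_pos"],s["gripper_width"]);R=Ro.from_quat(np.array(s["tool_rot"])[[1,2,3,0]]).as_matrix();print(R.round(3),np.round(s["joints"],2))
C=cam("wrist");im=ctrl.grab_frame("wrist")[:,:,::-1].copy()
np.savez("w2.npz",K=C[0],r=C[1],t=C[2])
cv2.circle(im,tuple(map(int,proj("wrist",[[.481,.162,.141]],C)[0])),2,(0,0,255),-1)
cv2.imwrite("pics/w3.png",cv2.resize(im,(800,600),interpolation=cv2.INTER_CUBIC))
```

```text
[0.48045906 0.16135784 0.23002379] 0.05982815370128284
[[-0.965  0.263  0.   ]
 [ 0.263  0.965  0.   ]
 [-0.     0.    -1.   ]] [ 0.1  -0.09  1.92 -0.    1.32 -1.2 ]
```

View pics/w3.png

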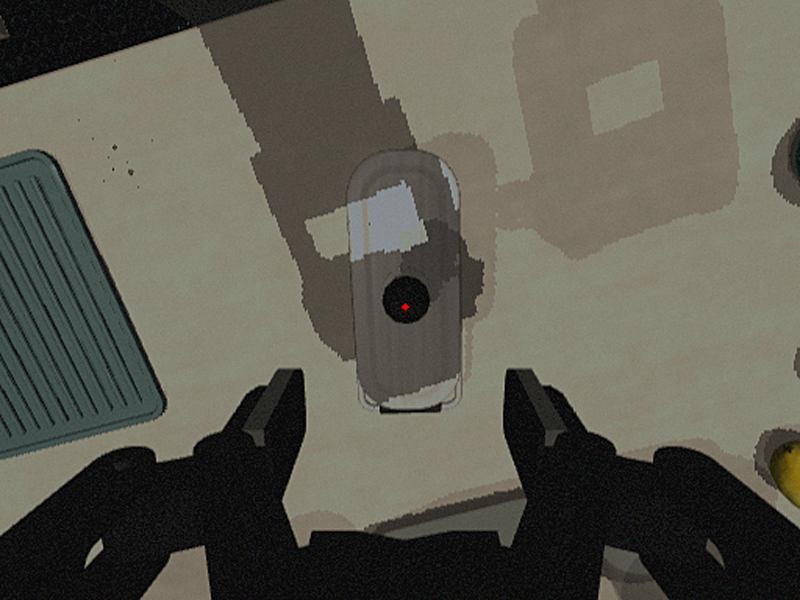

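The bail lies down at the tin's +x end, with its black bar at (410,408). The knob is centred at (406,299) and the lid is unmoved. The lid's edges are tilted about 2°, so the yaw is about -13.5°.

Run:
```python
from h import *
d=np.load("w2.npz");C=(d["K"],d["r"],d["t"]);f=lambda p,z:ray("wrist",np.array(p)*.64,z,C)
k=f((406,299),.139);print("knob",k.round(4))
a,b=f((350,300),.112),f((462,300),.112);print("sides",a,b,(a+b)/2,np.linalg.norm(a-b))
a,b=f((404,149),.112),f((410,405),.112);print("ends",a,b,(a+b)/2,np.linalg.norm(a-b),np.degrees(np.arctan2(*(b-a)[[1,0]])))
R=Ro.from_quat(np.array(ctrl.state()["tool_rot"])[[1,2,3,0]]).as_matrix();print("tool shift mm",R.T@(k-ctrl.state()["tool_pos"])*1000)
for p in((5,150),(50,152),(163,410)):print("mat",f(p,.006))
```

```text
knob [0.4781 0.163  0.139 ]
sides [0.47830803 0.13181295 0.112     ] [0.49419429 0.19014215 0.112     ] [0.48625116 0.16097755 0.112     ] 0.060453858479443096
ends [0.41056856 0.18043676 0.112     ] [0.54752934 0.14676309 0.112     ] [0.47904895 0.16359993 0.112     ] 0.14103961335826315 -13.812967097343313
tool shift mm [ 2.74386476  0.98196856 90.98819628]
mat [ 0.33739421 -0.08832848  0.006     ]
mat [ 0.34686474 -0.05862532  0.006     ]
mat [ 0.55428605 -0.06087862  0.006     ]
```

Emit:
apply_moves([
  {"tx": 0.018,"ty": 0.007,"tz": 0,"ax": 0,"ay": 0,"az": -0.004,"hand": 60},
  {"tx": 0,"ty": 0,"tz": 0.153,"ax": 0,"ay": 0,"az": 0,"hand": 60},
  {"tx": 0,"ty": 0,"tz": 0.153,"ax": 0,"ay": 0,"az": 0,"hand": 60},
  {"tx": 0,"ty": 0,"tz": 0.153,"ax": 0,"ay": 0,"az": 0,"hand": 60},
  {"tx": 0,"ty": 0,"tz": 0.153,"ax": 0,"ay": 0,"az": 0,"hand": 60},
  {"tx": 0,"ty": 0,"tz": 0.1,"ax": 0,"ay": 0,"az": 0,"hand": 60},
  {"tx": 0,"ty": 0,"tz": 0.053,"ax": 0,"ay": 0,"az": 0,"hand": 60},
  {"tx": 0,"ty": 0,"tz": 0,"ax": 0,"ay": 0,"az": 0,"hand": 60},
  {"tx": 0,"ty": 0,"tz": 0,"ax": 0,"ay": 0,"az": 0,"hand": 35},
  {"tx": 0,"ty": 0,"tz": 0,"ax": 0,"ay": 0,"az": 0,"hand": 30},
  {"tx": 0,"ty": 0,"tz": 0,"ax": 0,"ay": 0,"az": 0,"hand": 20},
  {"tx": 0,"ty": 0,"tz": 0,"ax": 0,"ay": 0,"az": 0,"hand": 15},
  {"tx": 0,"ty": 0,"tz": 0,"ax": 0,"ay": 0,"az": 0,"hand": 15},
  {"tx": 0,"ty": 0,"tz": 0,"ax": 0,"ay": 0,"az": 0,"hand": 15},
], newtons=30)

```text
time: 8.53
tool_pos: [0.479, 0.163, 0.1167]
tool_rot: [0.001, 0.119, 0.993, -0.0]
wrist_force: [-2.3, -2.3, 6.7]
gripper_width: 0.0221
grasp_force: 29.4
```

Emit:
apply_moves([
  {"tx": 0,"ty": 0,"tz": -0.03,"ax": 0,"ay": 0,"az": 0,"hand": 12},
  {"tx": 0,"ty": 0,"tz": -0.03,"ax": 0,"ay": 0,"az": 0,"hand": 12},
  {"tx": 0,"ty": 0,"tz": -0.03,"ax": 0,"ay": 0,"az": 0,"hand": 12},
  {"tx": 0,"ty": 0,"tz": -0.06,"ax": 0,"ay": 0,"az": 0,"hand": 12},
  {"tx": 0,"ty": 0,"tz": -0.1,"ax": 0,"ay": 0,"az": 0,"hand": 12},
  {"tx": 0,"ty": 0,"tz": -0.1,"ax": 0,"ay": 0,"az": 0,"hand": 12},
  {"tx": 0,"ty": 0,"tz": -0.1,"ax": 0,"ay": 0,"az": 0,"hand": 12},
  {"tx": 0,"ty": 0,"tz": 0,"ax": 0,"ay": 0,"az": 0,"hand": 12},
])

```text
time: 9.2
tool_pos: [0.4801, 0.1635, 0.1864]
tool_rot: [0.003, 0.119, 0.993, 0.001]
wrist_force: [0.8, 1.1, -1.3]
gripper_width: 0.022
grasp_force: 29.5
```

Run:
```python
from h import *
s=ctrl.state();print(s["tool_pos"],s["gripper_width"],s["grasp_force"],s["wrist_force"]);R=Ro.from_quat(np.array(s["tool_rot"])[[1,2,3,0]]).as_matrix();print(R.round(3))
w=ctrl.grab_frame("wrist");a=ctrl.grab_frame("scene")[120:240,140:300]
cv2.imwrite("pics/w4.png",np.hstack([cv2.resize(w,(400,300)),cv2.resize(a,(400,300),interpolation=cv2.INTER_CUBIC)])[:,:,::-1])
d=np.array([.455,-.285,s["tool_pos"][2]])-s["tool_pos"];print(R.T@d*1000)
```

```text
[0.48005271 0.16345031 0.18641815] 0.02195886456564965 29.485134067945182 [ 0.77525157  1.05527892 -1.31866646]
[[-0.972  0.235  0.007]
 [ 0.235  0.972  0.001]
 [-0.006  0.002 -1.   ]]
[ -81.25387062 -441.73843638   -0.52832485]
```

View pics/w4.png

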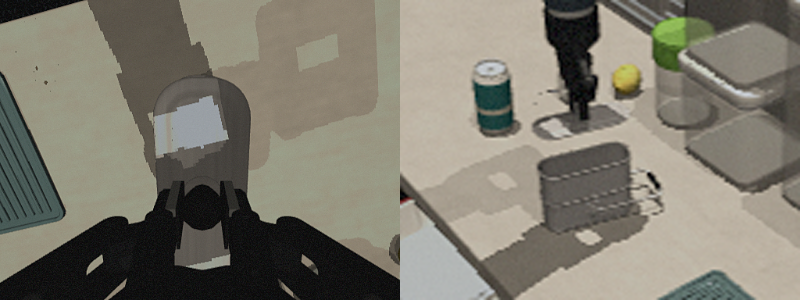

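The lid is off and level in the gripper, and the two tins are still stacked with the bail down at the +x end. Next I'll carry the lid over the far half of the mat.

Emit:
apply_moves([
  {"tx": -0.02,"ty": -0.1055,"tz": 0,"ax": 0,"ay": 0,"az": 0,"hand": 12},
  {"tx": -0.0387,"ty": -0.21,"tz": 0,"ax": 0,"ay": 0,"az": 0,"hand": 12},
  {"tx": -0.0387,"ty": -0.21,"tz": 0,"ax": 0,"ay": 0,"az": 0,"hand": 12},
  {"tx": -0.0387,"ty": -0.21,"tz": 0,"ax": 0,"ay": 0,"az": 0,"hand": 12},
  {"tx": -0.0387,"ty": -0.21,"tz": 0,"ax": 0,"ay": 0,"az": 0,"hand": 12},
  {"tx": -0.0387,"ty": -0.21,"tz": 0,"ax": 0,"ay": 0,"az": 0,"hand": 12},
  {"tx": -0.0387,"ty": -0.21,"tz": 0,"ax": 0,"ay": 0,"az": 0,"hand": 12},
  {"tx": -0.0387,"ty": -0.21,"tz": 0,"ax": 0,"ay": 0,"az": 0,"hand": 12},
  {"tx": -0.0387,"ty": -0.21,"tz": 0,"ax": 0,"ay": 0,"az": 0,"hand": 12},
  {"tx": -0.0387,"ty": -0.21,"tz": 0,"ax": 0,"ay": 0,"az": 0,"hand": 12},
  {"tx": -0.0387,"ty": -0.21,"tz": 0,"ax": 0,"ay": 0,"az": 0,"hand": 12},
  {"tx": -0.0387,"ty": -0.21,"tz": 0,"ax": 0,"ay": 0,"az": 0,"hand": 12},
  {"tx": -0.0387,"ty": -0.21,"tz": 0,"ax": 0,"ay": 0,"az": 0,"hand": 12},
  {"tx": -0.0387,"ty": -0.21,"tz": 0,"ax": 0,"ay": 0,"az": 0,"hand": 12},
  {"tx": -0.02,"ty": -0.1055,"tz": 0,"ax": 0,"ay": 0,"az": 0,"hand": 12},
  {"tx": 0,"ty": 0,"tz": 0,"ax": 0,"ay": 0,"az": -0.013,"hand": 12},
  {"tx": 0,"ty": 0,"tz": 0,"ax": 0,"ay": 0,"az": -0.013,"hand": 12},
  {"tx": 0,"ty": 0,"tz": 0,"ax": 0,"ay": 0,"az": -0.013,"hand": 12},
  {"tx": 0,"ty": 0,"tz": 0,"ax": 0,"ay": 0,"az": 0,"hand": 12},
])

```text
time: 10.88
tool_pos: [0.4527, -0.284, 0.1813]
tool_rot: [-0.001, -0.004, 1.0, 0.001]
wrist_force: [-0.3, 0.8, -1.1]
gripper_width: 0.0217
grasp_force: 29.7
```

Emit:
apply_moves([
  {"tx": 0,"ty": 0,"tz": 0.1,"ax": 0,"ay": 0,"az": 0,"hand": 12},
  {"tx": 0,"ty": 0,"tz": 0.18,"ax": 0,"ay": 0,"az": 0,"hand": 12},
  {"tx": 0,"ty": 0,"tz": 0.18,"ax": 0,"ay": 0,"az": 0,"hand": 12},
  {"tx": 0,"ty": 0,"tz": 0.18,"ax": 0,"ay": 0,"az": 0,"hand": 12},
  {"tx": 0,"ty": 0,"tz": 0.15,"ax": 0,"ay": 0,"az": 0,"hand": 12},
  {"tx": 0,"ty": 0,"tz": 0.1,"ax": 0,"ay": 0,"az": 0,"hand": 12},
  {"tx": 0,"ty": 0,"tz": 0.05,"ax": 0,"ay": 0,"az": 0,"hand": 12},
  {"tx": 0,"ty": 0,"tz": 0.02,"ax": 0,"ay": 0,"az": 0,"hand": 12},
  {"tx": 0,"ty": 0,"tz": 0.02,"ax": 0,"ay": 0,"az": 0,"hand": 12},
  {"tx": 0,"ty": 0,"tz": 0,"ax": 0,"ay": 0,"az": 0,"hand": 12},
  {"tx": 0,"ty": 0,"tz": 0,"ax": 0,"ay": 0,"az": 0,"hand": 12},
])

```text
time: 11.8
tool_pos: [0.4538, -0.2853, 0.0365]
tool_rot: [0.001, -0.003, 1.0, -0.001]
wrist_force: [-0.7, 0.1, -1.8]
gripper_width: 0.0221
grasp_force: 29.7
```

Emit:
apply_moves([
  {"tx": 0,"ty": 0,"tz": 0.03,"ax": 0,"ay": 0,"az": 0,"hand": 12},
  {"tx": 0,"ty": 0,"tz": 0.03,"ax": 0,"ay": 0,"az": 0,"hand": 12},
  {"tx": 0,"ty": 0,"tz": 0.02,"ax": 0,"ay": 0,"az": 0,"hand": 12},
  {"tx": 0,"ty": 0,"tz": 0.01,"ax": 0,"ay": 0,"az": 0,"hand": 12},
  {"tx": 0,"ty": 0,"tz": 0,"ax": 0,"ay": 0,"az": 0,"hand": 12},
  {"tx": 0,"ty": 0,"tz": 0,"ax": 0,"ay": 0,"az": 0,"hand": 12},
])

```text
time: 12.3
tool_pos: [0.4531, -0.2848, 0.0219]
tool_rot: [-0.0, -0.004, 1.0, 0.0]
wrist_force: [0.7, 0.3, -1.1]
gripper_width: 0.0217
grasp_force: 29.7
```

Emit:
apply_moves([
  {"tx": 0,"ty": 0,"tz": 0.007,"ax": 0,"ay": 0,"az": 0,"hand": 12},
  {"tx": 0,"ty": 0,"tz": 0.007,"ax": 0,"ay": 0,"az": 0,"hand": 12},
  {"tx": 0,"ty": 0,"tz": 0,"ax": 0,"ay": 0,"az": 0,"hand": 12},
])

```text
time: 12.55
tool_pos: [0.4534, -0.2851, 0.0207]
tool_rot: [0.0, -0.004, 1.0, -0.0]
wrist_force: [-2.8, 0.7, 4.1]
gripper_width: 0.0219
grasp_force: 30.1
```

The lid has touched down. I'll release it, rise, and go back to the tiffin.

Emit:
apply_moves([
  {"tx": 0,"ty": 0,"tz": 0,"ax": 0,"ay": 0,"az": 0,"hand": 26},
  {"tx": 0,"ty": 0,"tz": 0,"ax": 0,"ay": 0,"az": 0,"hand": 32},
  {"tx": 0,"ty": 0,"tz": 0,"ax": 0,"ay": 0,"az": 0,"hand": 40},
  {"tx": 0,"ty": 0,"tz": 0,"ax": 0,"ay": 0,"az": 0,"hand": 50},
  {"tx": 0,"ty": 0,"tz": -0.05,"ax": 0,"ay": 0,"az": 0,"hand": 50},
  {"tx": 0,"ty": 0,"tz": -0.1,"ax": 0,"ay": 0,"az": 0,"hand": 50},
  {"tx": 0,"ty": 0,"tz": -0.2,"ax": 0,"ay": 0,"az": 0,"hand": 50},
  {"tx": 0,"ty": 0,"tz": -0.25,"ax": 0,"ay": 0,"az": 0,"hand": 60},
  {"tx": 0,"ty": 0,"tz": -0.25,"ax": 0,"ay": 0,"az": 0,"hand": 70},
  {"tx": 0,"ty": 0,"tz": -0.2,"ax": 0,"ay": 0,"az": 0,"hand": 80},
  {"tx": 0,"ty": 0,"tz": -0.1,"ax": 0,"ay": 0,"az": 0,"hand": 80},
])

```text
time: 13.47
tool_pos: [0.4548, -0.2863, 0.1981]
tool_rot: [0.003, -0.004, 1.0, -0.003]
wrist_force: [-0.2, -0.7, -0.7]
gripper_width: 0.0803
grasp_force: 0.0
```

Emit:
apply_moves([
  {"tx": -0.005,"ty": 0.1,"tz": 0,"ax": 0,"ay": 0,"az": 0,"hand": 80},
  {"tx": -0.013,"ty": 0.22,"tz": 0,"ax": 0,"ay": 0,"az": 0,"hand": 80},
  {"tx": -0.013,"ty": 0.22,"tz": 0,"ax": 0,"ay": 0,"az": 0,"hand": 80},
  {"tx": -0.013,"ty": 0.22,"tz": 0,"ax": 0,"ay": 0,"az": 0,"hand": 80},
  {"tx": -0.013,"ty": 0.22,"tz": 0,"ax": 0,"ay": 0,"az": 0,"hand": 80},
  {"tx": -0.013,"ty": 0.22,"tz": 0,"ax": 0,"ay": 0,"az": 0,"hand": 80},
  {"tx": -0.013,"ty": 0.22,"tz": 0,"ax": 0,"ay": 0,"az": 0,"hand": 80},
  {"tx": -0.013,"ty": 0.22,"tz": 0,"ax": 0,"ay": 0,"az": 0,"hand": 80},
  {"tx": -0.013,"ty": 0.22,"tz": 0,"ax": 0,"ay": 0,"az": 0,"hand": 80},
  {"tx": -0.013,"ty": 0.22,"tz": 0,"ax": 0,"ay": 0,"az": 0,"hand": 80},
  {"tx": -0.013,"ty": 0.22,"tz": 0,"ax": 0,"ay": 0,"az": 0,"hand": 80},
  {"tx": -0.013,"ty": 0.22,"tz": 0,"ax": 0,"ay": 0,"az": 0,"hand": 80},
  {"tx": -0.013,"ty": 0.22,"tz": 0,"ax": 0,"ay": 0,"az": 0,"hand": 80},
  {"tx": -0.013,"ty": 0.22,"tz": 0,"ax": 0,"ay": 0,"az": 0.013,"hand": 80},
  {"tx": 0,"ty": 0.04,"tz": 0,"ax": 0,"ay": 0,"az": 0.013,"hand": 80},
  {"tx": 0,"ty": 0,"tz": 0,"ax": 0,"ay": 0,"az": 0.013,"hand": 80},
  {"tx": 0,"ty": 0,"tz": 0,"ax": 0,"ay": 0,"az": 0,"hand": 80},
  {"tx": 0,"ty": 0,"tz": 0,"ax": 0,"ay": 0,"az": 0,"hand": 80},
])

```text
time: 14.97
tool_pos: [0.4753, 0.1658, 0.1913]
tool_rot: [-0.001, 0.117, 0.993, -0.0]
wrist_force: [-0.6, -0.8, -0.6]
gripper_width: 0.0797
grasp_force: 0.0
```

Run:
```python
from h import *
s=ctrl.state();print(s["tool_pos"],s["gripper_width"],s["wrist_force"]);R=Ro.from_quat(np.array(s["tool_rot"])[[1,2,3,0]]).as_matrix();print(R.round(3))
C=cam("wrist");w=ctrl.grab_frame("wrist");np.savez("w5.npz",K=C[0],r=C[1],t=C[2],R=R,p=s["tool_pos"])
a=ctrl.grab_frame("top")[150:300,220:380];a=cv2.resize(a,(240,225),interpolation=cv2.INTER_CUBIC)
o=np.zeros((420,800,3),np.uint8);o[:,:560]=cv2.resize(w,(560,420),interpolation=cv2.INTER_CUBIC);o[:225,560:]=a
cv2.imwrite("pics/w5.png",o[:,:,::-1])
```

```text
[0.47532261 0.16576124 0.19127692] 0.07973911173933884 [-0.63245761 -0.79687251 -0.57391611]
[[-0.972  0.233 -0.002]
 [ 0.233  0.972 -0.   ]
 [ 0.002 -0.001 -1.   ]]
```

View pics/w5.png

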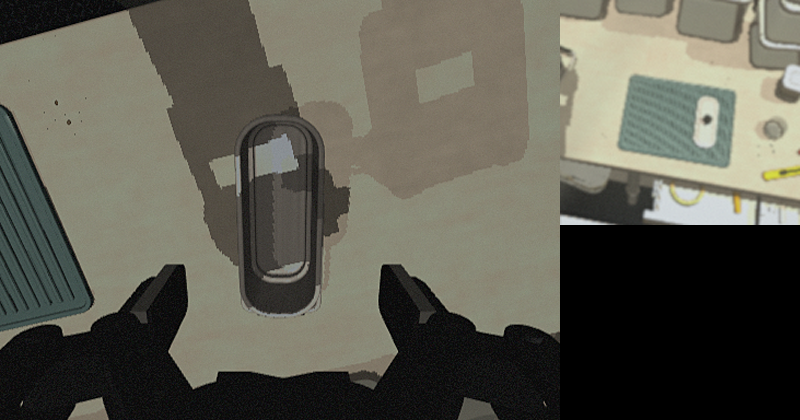

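The lid lies level, knob up, on the right part of the mat. The upper tin's rim spans x 236–325 and y 113–314 in the wrist panel, so its centre is about (280.5,214).

Run:
```python
from h import *
d=np.load("w5.npz");C=(d["K"],d["r"],d["t"]);f=lambda p,z:ray("wrist",np.array(p)*512/560,z,C)
a,b=f((237,200),.108),f((324,200),.108);print(a,b,np.linalg.norm(a-b),d["R"].T@((a+b)/2-d["p"])*1000)
a,b=f((278,113),.108),f((282,314),.108);print(a,b,np.linalg.norm(a-b),d["R"].T@((a+b)/2-d["p"])*1000,np.degrees(np.arctan2(*(b-a)[[1,0]])))
```

```text
[0.45694413 0.13889771 0.108     ] [0.47036713 0.19498359 0.108     ] 0.05766977190674582 [11.44917893 -1.51602838 83.30169518]
[0.40919365 0.17847714 0.108     ] [0.54749649 0.14785389 0.108     ] 0.14165260093334608 [-3.71553907 -1.76429674 83.27064368] -12.485092613823857
```

Emit:
apply_moves([
  {"tx": -0.025,"ty": -0.011,"tz": 0.06,"ax": 0,"ay": 0,"az": -0.002,"hand": 80},
  {"tx": 0,"ty": 0,"tz": 0.15,"ax": 0,"ay": 0,"az": 0,"hand": 80},
  {"tx": 0,"ty": 0,"tz": 0.15,"ax": 0,"ay": 0,"az": 0,"hand": 80},
  {"tx": 0,"ty": 0,"tz": 0.15,"ax": 0,"ay": 0,"az": 0,"hand": 80},
  {"tx": 0,"ty": 0,"tz": 0.15,"ax": 0,"ay": 0,"az": 0,"hand": 80},
  {"tx": 0,"ty": 0,"tz": 0.12,"ax": 0,"ay": 0,"az": 0,"hand": 80},
  {"tx": 0,"ty": 0,"tz": 0.06,"ax": 0,"ay": 0,"az": 0,"hand": 80},
  {"tx": 0,"ty": 0,"tz": 0.02,"ax": 0,"ay": 0,"az": 0,"hand": 80},
  {"tx": 0,"ty": 0,"tz": 0,"ax": 0,"ay": 0,"az": 0,"hand": 80},
], newtons=30)

```text
time: 15.82
tool_pos: [0.4795, 0.1625, 0.0628]
tool_rot: [-0.001, 0.112, 0.994, -0.0]
wrist_force: [-0.5, 0.6, 1.3]
gripper_width: 0.0802
grasp_force: 0.0
```

Emit:
apply_moves([
  {"tx": 0,"ty": 0,"tz": 0,"ax": 0,"ay": 0,"az": 0,"hand": 65},
  {"tx": 0,"ty": 0,"tz": 0,"ax": 0,"ay": 0,"az": 0,"hand": 58},
  {"tx": 0,"ty": 0,"tz": 0,"ax": 0,"ay": 0,"az": 0,"hand": 54},
  {"tx": 0,"ty": 0,"tz": 0,"ax": 0,"ay": 0,"az": 0,"hand": 48},
  {"tx": 0,"ty": 0,"tz": 0,"ax": 0,"ay": 0,"az": 0,"hand": 48},
  {"tx": 0,"ty": 0,"tz": 0,"ax": 0,"ay": 0,"az": 0,"hand": 48},
])

```text
time: 16.32
tool_pos: [0.4809, 0.1628, 0.0649]
tool_rot: [0.001, 0.112, 0.994, 0.0]
wrist_force: [-1.7, -1.2, 6.5]
gripper_width: 0.0571
grasp_force: 31.2
```

Emit:
apply_moves([
  {"tx": 0,"ty": 0,"tz": 0,"ax": 0,"ay": 0,"az": 0,"hand": 46},
  {"tx": 0,"ty": 0,"tz": -0.03,"ax": 0,"ay": 0,"az": 0,"hand": 46},
  {"tx": 0,"ty": 0,"tz": -0.03,"ax": 0,"ay": 0,"az": 0,"hand": 46},
  {"tx": 0,"ty": 0,"tz": -0.03,"ax": 0,"ay": 0,"az": 0,"hand": 46},
  {"tx": 0,"ty": 0,"tz": -0.03,"ax": 0,"ay": 0,"az": 0,"hand": 46},
  {"tx": 0,"ty": 0,"tz": -0.08,"ax": 0,"ay": 0,"az": 0,"hand": 46},
  {"tx": 0,"ty": 0,"tz": -0.12,"ax": 0,"ay": 0,"az": 0,"hand": 46},
  {"tx": 0,"ty": 0,"tz": -0.12,"ax": 0,"ay": 0,"az": 0,"hand": 46},
  {"tx": 0,"ty": 0,"tz": -0.08,"ax": 0,"ay": 0,"az": 0,"hand": 46},
  {"tx": 0,"ty": 0,"tz": 0,"ax": 0,"ay": 0,"az": 0,"hand": 46},
], newtons=40)

```text
time: 17.15
tool_pos: [0.482, 0.1632, 0.1451]
tool_rot: [0.003, 0.112, 0.994, 0.001]
wrist_force: [1.2, 0.2, -1.1]
gripper_width: 0.0565
grasp_force: 43.1
```

Run:
```python
from h import *
s=ctrl.state();print(s["tool_pos"],s["gripper_width"],s["grasp_force"],s["wrist_force"]);R=Ro.from_quat(np.array(s["tool_rot"])[[1,2,3,0]]).as_matrix();print(R.round(3))
w=ctrl.grab_frame("wrist");a=ctrl.grab_frame("scene")[120:240,140:300]
cv2.imwrite("pics/w6.png",np.hstack([cv2.resize(w,(400,300)),cv2.resize(a,(400,300),interpolation=cv2.INTER_CUBIC)])[:,:,::-1])
d=np.array([.455,-.145,s["tool_pos"][2]])-s["tool_pos"];print(R.T@d*1000)
```

```text
[0.48196808 0.16315912 0.14510646] 0.05651333406739282 43.05078685283661 [ 1.18659816  0.1720408  -1.11805757]
[[-0.975  0.223  0.007]
 [ 0.223  0.975  0.001]
 [-0.006  0.002 -1.   ]]
[ -42.51880567 -306.40057207   -0.39935784]
```

View pics/w6.png

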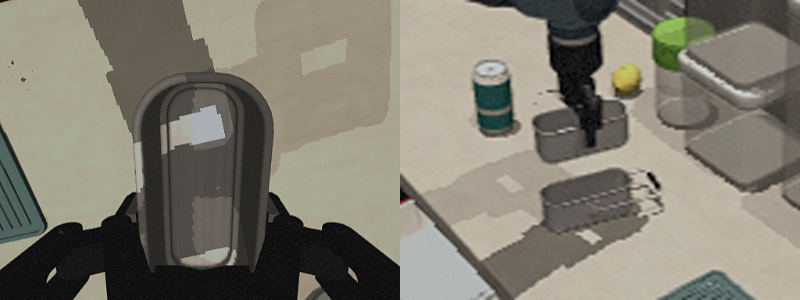

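The upper tin is held upright and the lower tin stayed put. Next I'll carry it to the mat beside the lid.

Emit:
apply_moves([
  {"tx": -0.014,"ty": -0.102,"tz": 0,"ax": 0,"ay": 0,"az": 0,"hand": 46},
  {"tx": -0.0283,"ty": -0.204,"tz": 0,"ax": 0,"ay": 0,"az": 0,"hand": 46},
  {"tx": -0.0283,"ty": -0.204,"tz": 0,"ax": 0,"ay": 0,"az": 0,"hand": 46},
  {"tx": -0.0283,"ty": -0.204,"tz": 0,"ax": 0,"ay": 0,"az": 0,"hand": 46},
  {"tx": -0.0283,"ty": -0.204,"tz": 0,"ax": 0,"ay": 0,"az": 0,"hand": 46},
  {"tx": -0.0283,"ty": -0.204,"tz": 0,"ax": 0,"ay": 0,"az": 0,"hand": 46},
  {"tx": -0.0283,"ty": -0.204,"tz": 0,"ax": 0,"ay": 0,"az": 0,"hand": 46},
  {"tx": -0.0283,"ty": -0.204,"tz": 0,"ax": 0,"ay": 0,"az": 0,"hand": 46},
  {"tx": -0.0283,"ty": -0.204,"tz": 0,"ax": 0,"ay": 0,"az": 0,"hand": 46},
  {"tx": -0.0283,"ty": -0.204,"tz": 0,"ax": 0,"ay": 0,"az": 0,"hand": 46},
  {"tx": -0.014,"ty": -0.102,"tz": 0,"ax": 0,"ay": 0,"az": 0,"hand": 46},
  {"tx": 0,"ty": 0,"tz": 0,"ax": 0,"ay": 0,"az": -0.012,"hand": 46},
  {"tx": 0,"ty": 0,"tz": 0,"ax": 0,"ay": 0,"az": -0.012,"hand": 46},
  {"tx": 0,"ty": 0,"tz": 0,"ax": 0,"ay": 0,"az": -0.012,"hand": 46},
  {"tx": 0,"ty": 0,"tz": 0,"ax": 0,"ay": 0,"az": 0,"hand": 46},
  {"tx": 0,"ty": 0,"tz": 0,"ax": 0,"ay": 0,"az": 0,"hand": 46},
])

```text
time: 18.58
tool_pos: [0.452, -0.1445, 0.1402]
tool_rot: [-0.001, 0.001, 1.0, 0.001]
wrist_force: [0.9, -0.2, -2.4]
gripper_width: 0.0569
grasp_force: 43.4
```

Emit:
apply_moves([
  {"tx": 0,"ty": 0,"tz": 0.07,"ax": 0,"ay": 0,"az": 0,"hand": 46},
  {"tx": 0,"ty": 0,"tz": 0.14,"ax": 0,"ay": 0,"az": 0,"hand": 46},
  {"tx": 0,"ty": 0,"tz": 0.14,"ax": 0,"ay": 0,"az": 0,"hand": 46},
  {"tx": 0,"ty": 0,"tz": 0.14,"ax": 0,"ay": 0,"az": 0,"hand": 46},
  {"tx": 0,"ty": 0,"tz": 0.08,"ax": 0,"ay": 0,"az": 0,"hand": 46},
  {"tx": 0,"ty": 0,"tz": 0.06,"ax": 0,"ay": 0,"az": 0,"hand": 46},
  {"tx": 0,"ty": 0,"tz": 0.03,"ax": 0,"ay": 0,"az": 0,"hand": 46},
  {"tx": 0,"ty": 0,"tz": 0.03,"ax": 0,"ay": 0,"az": 0,"hand": 46},
  {"tx": 0,"ty": 0,"tz": 0.02,"ax": 0,"ay": 0,"az": 0,"hand": 46},
  {"tx": 0,"ty": 0,"tz": 0,"ax": 0,"ay": 0,"az": 0,"hand": 46},
  {"tx": 0,"ty": 0,"tz": 0,"ax": 0,"ay": 0,"az": 0,"hand": 46},
])

```text
time: 19.5
tool_pos: [0.4532, -0.1451, 0.0354]
tool_rot: [0.0, -0.0, 1.0, -0.0]
wrist_force: [-0.6, -0.3, -1.8]
gripper_width: 0.0569
grasp_force: 43.4
```

Emit:
apply_moves([
  {"tx": 0,"ty": 0,"tz": 0.03,"ax": 0,"ay": 0,"az": 0,"hand": 46},
  {"tx": 0,"ty": 0,"tz": 0.03,"ax": 0,"ay": 0,"az": 0,"hand": 46},
  {"tx": 0,"ty": 0,"tz": 0.015,"ax": 0,"ay": 0,"az": 0,"hand": 46},
  {"tx": 0,"ty": 0,"tz": 0.01,"ax": 0,"ay": 0,"az": 0,"hand": 46},
  {"tx": 0,"ty": 0,"tz": 0,"ax": 0,"ay": 0,"az": 0,"hand": 46},
])

```text
time: 19.92
tool_pos: [0.4524, -0.1447, 0.0217]
tool_rot: [-0.0, -0.0, 1.0, 0.0]
wrist_force: [-0.2, -0.2, -2.5]
gripper_width: 0.0571
grasp_force: 43.4
```

Emit:
apply_moves([
  {"tx": 0,"ty": 0,"tz": 0.007,"ax": 0,"ay": 0,"az": 0,"hand": 46},
  {"tx": 0,"ty": 0,"tz": 0.007,"ax": 0,"ay": 0,"az": 0,"hand": 46},
  {"tx": 0,"ty": 0,"tz": 0,"ax": 0,"ay": 0,"az": 0,"hand": 46},
])

```text
time: 20.17
tool_pos: [0.4529, -0.1451, 0.021]
tool_rot: [-0.0, -0.001, 1.0, 0.0]
wrist_force: [-4.2, 1.4, 7.4]
gripper_width: 0.0567
grasp_force: 42.8
```

The tin has touched down. I'll release it and retreat upwards.

Emit:
apply_moves([
  {"tx": 0,"ty": 0,"tz": 0,"ax": 0,"ay": 0,"az": 0,"hand": 59},
  {"tx": 0,"ty": 0,"tz": 0,"ax": 0,"ay": 0,"az": 0,"hand": 64},
  {"tx": 0,"ty": 0,"tz": 0,"ax": 0,"ay": 0,"az": 0,"hand": 72},
  {"tx": 0,"ty": 0,"tz": 0,"ax": 0,"ay": 0,"az": 0,"hand": 80},
  {"tx": 0,"ty": 0,"tz": 0,"ax": 0,"ay": 0,"az": 0,"hand": 80},
  {"tx": 0,"ty": 0,"tz": -0.05,"ax": 0,"ay": 0,"az": 0,"hand": 80},
  {"tx": 0,"ty": 0,"tz": -0.1,"ax": 0,"ay": 0,"az": 0,"hand": 80},
  {"tx": 0,"ty": 0,"tz": -0.2,"ax": 0,"ay": 0,"az": 0,"hand": 80},
  {"tx": 0,"ty": 0,"tz": -0.25,"ax": 0,"ay": 0,"az": 0,"hand": 80},
  {"tx": 0,"ty": 0,"tz": -0.25,"ax": 0,"ay": 0,"az": 0,"hand": 80},
  {"tx": 0,"ty": 0,"tz": -0.25,"ax": 0,"ay": 0,"az": 0,"hand": 80},
  {"tx": 0,"ty": 0,"tz": -0.1,"ax": 0,"ay": 0,"az": 0,"hand": 80},
  {"tx": 0,"ty": 0,"tz": 0,"ax": 0,"ay": 0,"az": 0,"hand": 80},
  {"tx": 0,"ty": 0,"tz": 0,"ax": 0,"ay": 0,"az": 0,"hand": 80},
])

```text
time: 21.33
tool_pos: [0.4532, -0.1451, 0.2013]
tool_rot: [0.001, -0.001, 1.0, -0.001]
wrist_force: [-0.8, -0.3, -0.2]
gripper_width: 0.0798
grasp_force: 0.0
```

Run:
```python
from h import *
a=ctrl.grab_frame("scene")[130:330,150:350];b=ctrl.grab_frame("top")[150:300,120:400]
o=np.zeros((400,800,3),np.uint8);o[:,:400]=cv2.resize(a,(400,400),interpolation=cv2.INTER_CUBIC);o[:214,400:]=cv2.resize(b,(400,214),interpolation=cv2.INTER_CUBIC)
cv2.imwrite("pics/fin.png",o[:,:,::-1])
```

```text
(no output)
```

View pics/fin.png

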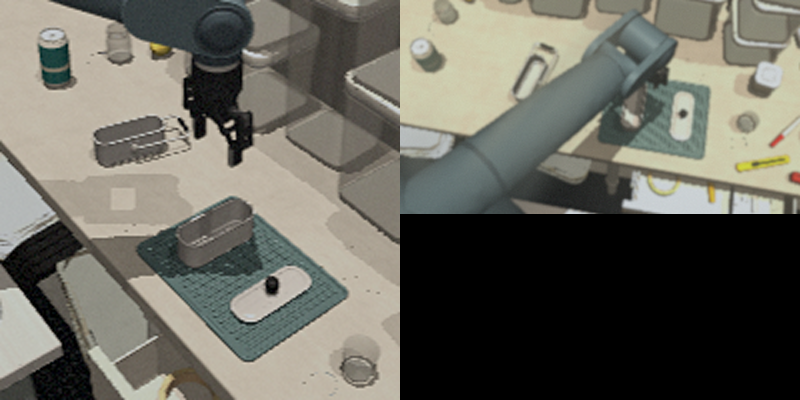

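The upper tin stands upright at (215,232) on the mat beside the lid, which is knob up at (270,290). The lower tin stands in place with its bail down, and the bystanders are untouched.

```bash
python3 -c "
from cell import ctrl
print(ctrl.job_done())"
```

```text
the job is handed in; nothing more can be done
None
```

The job is handed in at about 21 s of the 72 s allowed: the bail is down at the tin's +x end, the lid is knob up on the mat with the upper tin upright beside it, the lower tin is still standing in place, and the jar, can and tub were not touched.

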